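Fold out the yellow hook and hang the yellow shelf sign

TASK

On the blue panel of the bookshop counter, fold the yellow hook all the way down until it sticks out from the panel, then take the yellow sign out of the wooden rack and hang it by its cut-out on that hook and leave it hanging still. Leave the red hook folded up, and leave the red sign, the mug and the stack of books where they are.

Things in the scene. Friction and masses are not known exactly. Their poses are not given: they have to be found in the camera images.
- yellow_hook: steel bracket of the yellow folding hook, on the face of an upright blue panel (440 mm wide, 18 thick, 250 high). Origin: the hinge pivot, 190 mm above the table, 14 mm in front of the face. x points straight out from the panel, the way the hook folds out; y along the panel; z up. The red hook is alike, 170 to 230 mm along the panel to either side.
- yellow_arm (a joint): angle of the yellow arm (rad): 0 = folded straight up along the panel, 1.48 = fully out, nearly level (ball 9 mm above the pivot), firm stop. Round bar 12 mm thick, end ball 22 mm across centred 100 mm from the pivot; folded, it stands 50 mm above the panel's top edge: push it over from behind there. Stiff hinge (1 N near the ball moves it), stays where left.
- yellow_sign: yellow wooden sign, 10 mm thick (x), 110 wide (y), 170 high (z), 0.16 kg. Origin: middle of its lower edge. Cut-out 66 mm wide, from 75 to 130 mm above the origin; the solid bar above it, 40 mm high, is the grip and, hung, rests on the arm. It stands in a slot (22 deep, 13 wide, floor 8 mm above the table) of a wooden rack 200 x 130 x 30 mm; lift it straight up.
- red_sign: bystander: the same sign in red, parallel to the yellow one in the rack's other slot, 85 mm away; same origin and axes
- red_arm (a joint): bystander: angle of the red hook's arm (rad), same meaning as the yellow one; folded up at the start and to be left so
- mug: bystander: white mug, 80 mm across, 90 mm high, standing on the table; origin: centre of its underside
- books: bystander: stack of two books lying flat, about 200 x 140 mm, 52 mm high; origin: centre of its underside
Mind the look-alikes: they are no part of the job. What is meant by the yellow_sign is not black, green or turquoise, and is the smaller of those in its own colour.

How it is judged:
By the outcome, as a careful person would: the job done as asked, in the order asked, and still so for the second after the job is handed in, with the robot touching nothing.
It also fails if it takes over 61 s, if anything falls off the work surface, if the arm or the gripper's body presses on something with over 40 N, if the wrist force passes 120 N, or if a joint passes its speed limit or range.

ROBOT

A 6-joint arm with a two-finger parallel gripper is mounted at the origin on the work surface. World frame = base frame: x ahead of the robot, y to its left, z up, the work surface at z = 0. Lengths are in m, angles in degrees, forces in N, time in s.
With the tool pointing down it reaches from about 0.35 to 0.875 m from the base axis. Payload 4.2 kg.
Tool frame: the origin (TCP) lies midway between the tips of the shut fingers; the grasp point (between the pads) lies 19 mm behind it; y points along the fingers, z is the direction in which the jaws open and shut, and the axes are right-handed (so a half turn about y gives the same grasp; the last joint's range is limited). The gripper opens to 87 mm and grips with 3 to 60 N. Pads are 19 mm wide; open, the fingers measure 117 mm over their backs; the gripper's body (75 mm by 190 mm) begins 51 mm behind the grasp point.
Start: joints at [-58.579, 22.042, 0.453, 0, -68.411, -14.817], TCP at [0.179, -0.599, 0.223] pointing down, gripper open.
Joint ranges: [-179.83, 179.83], [-69.29, 118.12], [-61.27, 80.66], [-181.25, 117.63], [-171.15, -9.14], [-177.46, 177.46]. Speed limits (degrees/s): [159.86, 159.86, 180, 180, 180, 180].

INTERFACE

Orientations are given as [roll, pitch, yaw] about the fixed x, y, z axes, in that order (R = Rz(yaw) Ry(pitch) Rx(roll)).
In Python, from workcell import env gives the robot as it stands. The module is installed in compiled form; this text tells all that it offers. Calls block until the motion is done:
- env.goto(position, orientation): joint-space move of the TCP to a pose.
- env.move_straight(position, rotation=None, rate=0.15, force_limit=None): straight line of the TCP; rotation=None keeps the orientation; rate is the mean speed in m/s. With force_limit (N) it stops when the force on the tool has changed by that much, and returns True; else False.
- env.set_joints(angles): joint-space move.
- env.gripper_to(opening, grasp_force=None): opening from 0.0 (shut) to 1.0 (fully open); grasp_force is the grip in N (None keeps the last); returns when the fingers have stopped.
- env.dwell(seconds).
- env.inverse_kinematics(position, orientation): joint angles nearest the present ones, or None.
- env.read_state(): the state.
- env.grab_frame(name): name is "scene" or "top" or "wrist"; returns a dict with "image" (420x560x3 uint8, blue, green, red), "fx", "fy", "cx", "cy" (pixels), "D" ([k1, k2, p1, p2, k3] as OpenCV has them; the pictures are not rectified), "position" and "orientation" of the camera in the world. Camera axes: x right, y up, looking along -z (the intrinsics and any distortion apply to the point x, -y, -z); pixel columns grow to the right and rows downward; lengths in m; the calibration is good to about 2 mm. A picture is of the moment at which its call begins. There is no depth.
A pose or a line that the arm cannot do raises env.Unreachable and nothing moves.
- env.close_job(): hands the job in, once; it reports no verdict.
Trained networks look in a picture, given as the dict that the camera call returned (one of the last four; its "shot" number tells which), for a name from the list of things; names that differ only in an ending like _2 or _b are one class to them, and where a whole thing is asked for, a point or a joint stands for the part that bears it (a point fixed in the world has none). Each returns a list of dicts, best first, with "score" (0 to 1); they miss things now and then, are a little off and sometimes report something else, mostly with a low value. They report only what shows in the picture. A call takes as long as a camera call. They do not tell look-alikes from the thing itself.
- env.search_frame(picture, thing): "xyz" ([x, y, z] in m, in world coordinates, good to about 4 mm: the middle of the surface that is visible of it).
- env.trace(picture, thing): "mask" (420x560 bool, what is visible of it).
The state is a dict: "clock": time; "joint_positions": joint angles; "qvel": joint speeds; "joint_torque": joint torques, N m; "position": TCP position; "tool_rot": TCP orientation; "force": force on the tool from outside, world axes, zero at the start; "wrist_torque": the same for the moment, N m; "opening": opening from 0.0 (shut) to 1.0 (fully open).
Only numpy, scipy, OpenCV 4.12 (cv2) and the standard library are available. Lean on these libraries where they do the work, as an engineer would, in place of code of your own. Each camera call takes 0.05 s, during which the arm holds its last target.

## Working session

There is one attempt and no reset: what is moved stays moved. The work goes in short steps, each a Python script; the robot and the scene stay as the last script left them, time stands still between calls to the robot, and variables do not carry over. Pictures are saved under pics/ and viewed, and the job is handed in when it is done.

```bash
mkdir -p pics
python3 - <<'E'
from workcell import env
import cv2
for n in ("scene","top","wrist"):
    f=env.grab_frame(n); cv2.imwrite(f"pics/a_{n}.png",f["image"])
    print(n,f["fx"],f["cx"],f["cy"],f["D"],f["position"],f["orientation"])
    if n!="wrist":
        for t in ("yellow_hook","yellow_sign","red_sign","yellow_arm","red_arm","mug","books"):
            print(t,[([round(v,3) for v in d["xyz"]],round(d["score"],2)) for d in env.search_frame(f,t)])
print(env.read_state())
E
```

```text
scene 533.6549301614791 276.0891449240483 203.03003173883752 [0.00276946 0.         0.         0.         0.        ] [1.69058543 0.15566701 1.15822876] [47.40396655 -0.97699125 92.27127627]
yellow_hook [([0.512, -0.069, 0.202], 0.72)]
yellow_sign [([0.832, 0.212, 0.125], 0.98), ([0.341, 0.262, 0.105], 0.82), ([0.568, 0.325, 0.107], 0.76), ([0.769, 0.39, 0.102], 0.73), ([0.643, 0.509, 0.168], 0.63)]
red_sign [([0.497, 0.283, 0.139], 0.85)]
yellow_arm [([0.509, -0.071, 0.251], 0.49)]
red_arm [([0.479, -0.253, 0.248], 0.67)]
mug [([0.795, 0.049, 0.058], 0.95)]
books [([0.779, -0.252, 0.055], 0.78)]
top 388.5616703105929 280.70448538463086 210.50862716714153 [-0.10081374  0.          0.          0.          0.        ] [0.46092195 0.14858484 1.06884813] [  7.15312869  -0.9363025  -90.80001997]
yellow_hook [([0.785, 0.046, 0.037], 0.62), ([0.502, -0.067, 0.228], 0.59)]
yellow_sign [([0.569, 0.522, 0.143], 0.88), ([0.815, 0.211, 0.144], 0.64), ([0.745, 0.391, 0.097], 0.62), ([0.323, 0.259, 0.171], 0.61)]
red_sign [([0.484, 0.292, 0.172], 0.76)]
yellow_arm [([0.511, -0.069, 0.285], 0.66)]

[... 360 characters left out ...]
490130e-02  1.06469172e+02]
{'clock': 0.85, 'joint_positions': array([-5.85786213e+01,  2.20388159e+01,  4.52652677e-01, -3.69178925e-04,
       -6.84111041e+01, -1.48173604e+01]), 'qvel': array([-0.04490623, -0.11758062,  0.00385661, -0.06239801, -0.0472409 ,
        0.06546729]), 'joint_torque': array([-3.89715728e-05, -3.90435970e+01,  1.87615943e+01,  4.22440857e+00,
        1.54567289e-02, -2.97004465e-05]), 'position': array([ 0.17862243, -0.59890644,  0.2225795 ]), 'tool_rot': array([-9.00025540e+01, -1.03072297e-03,  1.66038824e+01]), 'force': array([ 0.07753222, -0.35904304,  0.00956982]), 'wrist_torque': array([ 0.04559368, -0.01790577, -0.0251388 ]), 'opening': 0.9983583424088966}
```

View pics/a_scene.png

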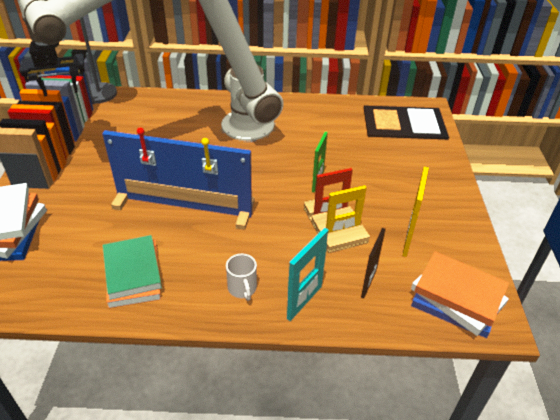

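View pics/a_top.png

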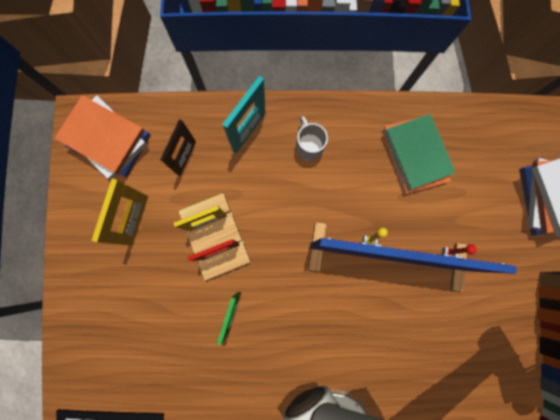

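There are two yellow signs. One stands in the rack (scene ~(347,210), top ~(202,216)), and a larger one stands alone (scene ~(417,212), top ~(118,212)). The rack one is the smaller and stands next to the red sign, so it fits the description. I'll confirm this in an enlarged crop.

```bash
cat > h.py <<'E'
from workcell import env
import cv2, numpy as np
from scipy.spatial.transform import Rotation as R
def cam(f):
    K=np.array([[f["fx"],0,f["cx"]],[0,f["fy"],f["cy"]],[0,0,1.]])
    Rc=R.from_euler('xyz',f["orientation"],degrees=True).as_matrix()
    return K,np.array(f["D"],float),Rc,np.array(f["position"])
def ray(f,uv):
    K,D,Rc,p=cam(f)
    q=cv2.undistortPoints(np.array([[uv]],float),K,D)[0,0]
    d=Rc@np.array([q[0],-q[1],-1]); return p,d/np.linalg.norm(d)
def atz(f,uv,z):
    p,d=ray(f,uv); return p+d*(z-p[2])/d[2]
def tri(f1,u1,f2,u2):
    p,d=ray(f1,u1);q,e=ray(f2,u2)
    A=np.c_[d,-e];s=np.linalg.lstsq(A,q-p,rcond=None)[0]
    a=p+s[0]*d;b=q+s[1]*e
    return (a+b)/2,np.linalg.norm(a-b)
def proj(f,X):
    K,D,Rc,p=cam(f); X=np.atleast_2d(X)
    c=(X-p)@Rc; c=c*[1,-1,-1]
    return cv2.projectPoints(c,np.zeros(3),np.zeros(3),K,D)[0][:,0]
E
python3 - <<'E'
from h import *
import pickle
fs={n:env.grab_frame(n) for n in("scene","top")}
pickle.dump({n:{k:v for k,v in f.items()} for n,f in fs.items()},open("f0.pkl","wb"))
s=fs["scene"]["image"];t=fs["top"]["image"]
def crop(im,x,y,w,h,k,n): cv2.imwrite(n,cv2.resize(im[y:y+h,x:x+w],None,fx=k,fy=k,interpolation=cv2.INTER_CUBIC))
crop(s,290,130,160,120,5,"pics/b_sign_s.png")
crop(t,80,160,180,135,4.4,"pics/b_sign_t.png")
crop(s,95,115,165,120,4.8,"pics/b_pan_s.png")
crop(t,300,210,230,90,3.4,"pics/b_pan_t.png")
E
```

```text
(no output)
```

View pics/b_sign_s.png

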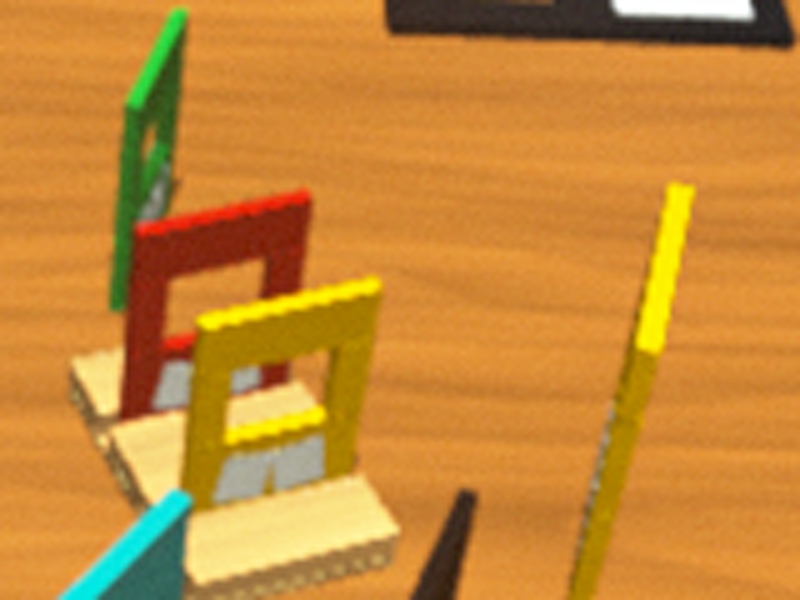

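View pics/b_sign_t.png

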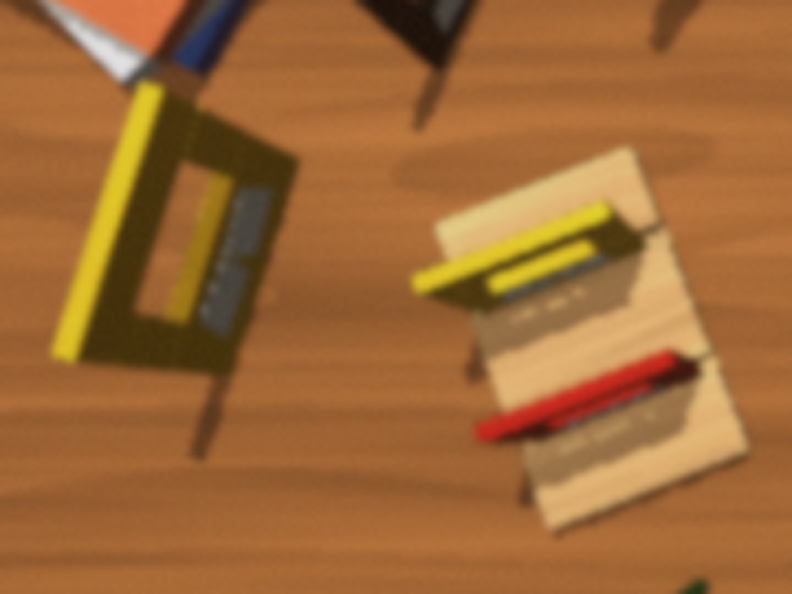

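View pics/b_pan_s.png

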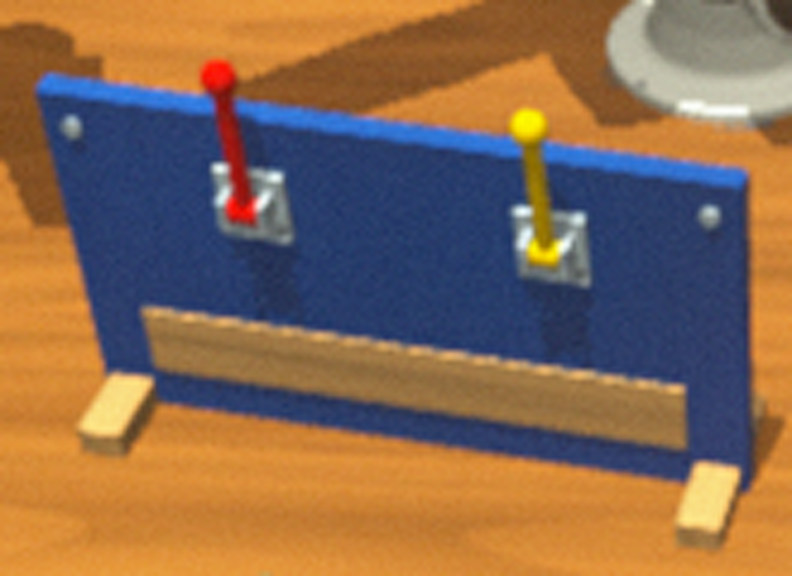

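View pics/b_pan_t.png

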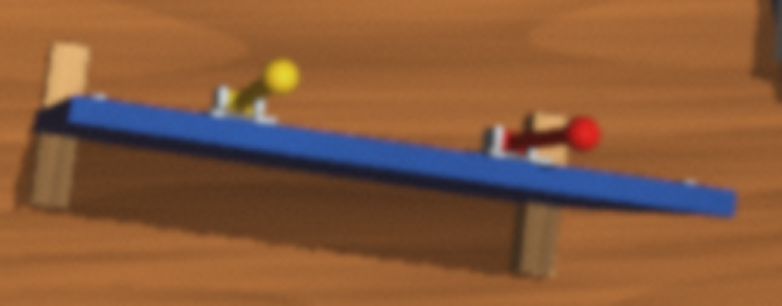

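Run:
```python
from h import *
import pickle
fs=pickle.load(open("f0.pkl","rb"));S,T=fs["scene"],fs["top"]
np.set_printoptions(precision=4,suppress=True)
def s2(x,y,ox,oy,k): return ((x+.5)/k-.5+ox,(y+.5)/k-.5+oy)
ps=lambda x,y:s2(x,y,95,115,4.8); pt=lambda x,y:s2(x,y,300,210,3.4)
ss=lambda x,y:s2(x,y,290,130,5); st=lambda x,y:s2(x,y,80,160,4.4)
print("yball",tri(S,ps(528,127),T,pt(283,76)))
print("rball",tri(S,ps(217,77),T,pt(584,134)))
print("panel top T: LF,LB,RF,RB",[atz(T,pt(*c),.25) for c in((75,96),(68,124),(737,190),(733,216))])
print("panel top S: RF(+y),LF",[atz(S,ps(*c),.25) for c in((746,186),(40,95),(748,171),(45,75))])
print("sign T",[atz(T,st(*c),.178) for c in((411,283),(415,294),(606,203),(612,215))])
print("sign S",[atz(S,ss(*c),.178) for c in((197,319),(203,331),(377,278),(381,291))])
print("red T",[atz(T,st(*c),.178) for c in((478,440),(672,352),(681,362))])
```

```text
yball (array([ 0.5118, -0.0715,  0.2935]), np.float64(0.0002914560971456831))
rball (array([ 0.4735, -0.2578,  0.2926]), np.float64(0.0011155850824503082))
panel top T: LF,LB,RF,RB [array([0.5042, 0.048 , 0.25  ]), array([0.4869, 0.0528, 0.25  ]), array([ 0.4353, -0.3834,  0.25  ]), array([ 0.4187, -0.3793,  0.25  ])]
panel top S: RF(+y),LF [array([0.5021, 0.0511, 0.25  ]), array([ 0.4386, -0.3803,  0.25  ]), array([0.4876, 0.0512, 0.25  ]), array([ 0.4178, -0.383 ,  0.25  ])]
sign T [array([0.5443, 0.3815, 0.178 ]), array([0.5384, 0.3793, 0.178 ]), array([0.5854, 0.279 , 0.178 ]), array([0.579 , 0.2758, 0.178 ])]
sign S [array([0.5765, 0.2752, 0.178 ]), array([0.5863, 0.2782, 0.178 ]), array([0.5354, 0.3783, 0.178 ]), array([0.5465, 0.3796, 0.178 ])]
red T [array([0.4621, 0.3451, 0.178 ]), array([0.5067, 0.2441, 0.178 ]), array([0.5014, 0.2395, 0.178 ])]
```

Run:
```python
from h import *
import pickle
fs=pickle.load(open("f0.pkl","rb"));S,T=fs["scene"],fs["top"]
np.set_printoptions(precision=4,suppress=True)
def s2(x,y,ox,oy,k): return ((x+.5)/k-.5+ox,(y+.5)/k-.5+oy)
ps=lambda x,y:s2(x,y,95,115,4.8); pt=lambda x,y:s2(x,y,300,210,3.4)
a=np.radians(-8.9); n=np.array([np.cos(a),np.sin(a),0]);yv=np.array([-n[1],n[0],0])
c=np.array([(0.5042+0.5021+.4353+.4386)/4,(.048+.0511-.3834-.3803)/4,0]); print("face mid",c)
def atn(f,uv,d):
    p,r=ray(f,uv); return p+r*((c+n*d-p)@n)/(r@n)
def loc(P): return np.array([(P-c)@n,(P-c)@yv,P[2]])
for nm,q in (("plate",(551,245)),("ypivblock",(543,255)),("rplate",(253,203)),("rpiv",(240,212))):
    for d in (.003,.014,.02): print(nm,d,loc(atn(S,ps(*q),d)),atn(S,ps(*q),d))
print("ears",[loc(atz(T,pt(*q),.2)) for q in((222,97),(264,108),(498,136),(540,155))])
print("balls",loc(np.array([ 0.5118, -0.0715,  0.2935])),loc(np.array([ 0.4735, -0.2578,  0.2926])))
# sanity: project predicted folded ball and pivot
for yy in (.112,): pass
st=env.read_state();print(st["clock"])
for nm,p,yaw in (("push",[.46,-.07,.27],-8.9),("push",[.46,-.07,.27],171.1),("grasp",[.5615,.3284,.15],-68.4),("grasp",[.5615,.3284,.15],111.6),("hang",[.56,-.08,.22],-98.9),("hang",[.56,-.08,.22],81.1)):
    print(nm,yaw,env.inverse_kinematics(p,[-90,0,yaw]))
```

```text
face mid [ 0.47   -0.1662  0.    ]
plate 0.003 [0.003  0.0991 0.1894] [ 0.4884 -0.0687  0.1894]
plate 0.014 [0.014  0.103  0.1986] [ 0.4998 -0.0665  0.1986]
plate 0.02 [0.02   0.1051 0.2037] [ 0.5061 -0.0654  0.2037]
ypivblock 0.003 [0.003  0.0935 0.1807] [ 0.4875 -0.0742  0.1807]
ypivblock 0.014 [0.014  0.0974 0.19  ] [ 0.499 -0.072  0.19 ]
ypivblock 0.02 [0.02   0.0996 0.1951] [ 0.5052 -0.0708  0.1951]
rplate 0.003 [ 0.003  -0.09    0.1898] [ 0.4591 -0.2556  0.1898]
rplate 0.014 [ 0.014  -0.0843  0.199 ] [ 0.4708 -0.2516  0.199 ]
rplate 0.02 [ 0.02   -0.0812  0.2041] [ 0.4772 -0.2495  0.2041]
rpiv 0.003 [ 0.003  -0.0998  0.1812] [ 0.4576 -0.2652  0.1812]
rpiv 0.014 [ 0.014  -0.094   0.1905] [ 0.4693 -0.2612  0.1905]
rpiv 0.02 [ 0.02   -0.0908  0.1956] [ 0.4758 -0.259   0.1956]
ears [array([0.0172, 0.1141, 0.2   ]), array([0.0138, 0.0852, 0.2   ]), array([ 0.017 , -0.0763,  0.2   ]), array([ 0.0082, -0.107 ,  0.2   ])]
balls [0.0266 0.1    0.2935] [ 0.0176 -0.09    0.2926]
0.95
push -8.9 [  11.4339    4.2456  -16.2212   -0.      -69.5333 -110.3339]
push 171.1 [ 11.4339   4.2456 -16.2212   0.     -69.5333  69.6661]
grasp -68.4 [ 44.5428  27.6057  -1.4309   0.     -60.9634 157.0572]
grasp 111.6 [ 44.5428  27.6057  -1.4309   0.     -60.9634 -22.9428]
hang -98.9 [  8.2787  16.3859  -8.2897   0.     -65.3243 162.8213]
hang 81.1 [  8.2787  16.3859  -8.2897   0.     -65.3243 -17.1787]
```

```bash
cat >> h.py <<'E'
A=-8.9
a=np.radians(A); n=np.array([np.cos(a),np.sin(a),0]);yv=np.array([-n[1],n[0],0])
c=np.array([0.47,-0.1662,0])
YP=0.0995
def W(nn,z,y=YP): return c+n*nn+yv*y+np.array([0,0,z])
E
python3 - <<'E'
from h import *
np.set_printoptions(precision=4,suppress=True)
env.gripper_to(0.0)
p=env.read_state()["position"]
env.move_straight([p[0],p[1],.40],rate=.25)
O=[-90,0,A+180]
env.goto(W(-.05,.37),O)
env.move_straight(W(-.04,.268),rate=.15)
print(env.read_state()["clock"],env.read_state()["position"],env.read_state()["force"])
def C(th,r=.075): 
    s,k=np.sin(th),np.cos(th); return W(.014+r*s-.006*k-.0095,.19+r*k+.006*s)
env.move_straight(W(0,.268),rate=.08)
for d in (12,25,38,50,62,72,80):
    h=env.move_straight(C(np.radians(d)),rate=.08,force_limit=25)
    s=env.read_state();print(d,h,s["force"],s["clock"])
    if h: break
f=env.grab_frame("scene");cv2.imwrite("pics/c_s.png",cv2.resize(f["image"][100:280,80:320],None,fx=3.2,fy=3.2,interpolation=cv2.INTER_CUBIC))
E
```

```text
6.3083 [ 0.4465 -0.0619  0.2689] [0.7629 0.538  0.1677]
12 False [ 0.8771 -0.0159 -0.3304] 7.2917
25 False [-0.2286 -0.4186  0.0791] 7.6583
38 False [ 0.6004 -1.4123  0.0259] 8.025
50 False [ 0.2656  0.3838 -0.2908] 8.375
62 False [0.7285 0.0924 0.1572] 8.725
72 False [0.7137 0.9094 0.4534] 9.0417
80 False [ 0.0978 -0.5897 -1.0923] 9.325
```

View pics/c_s.png

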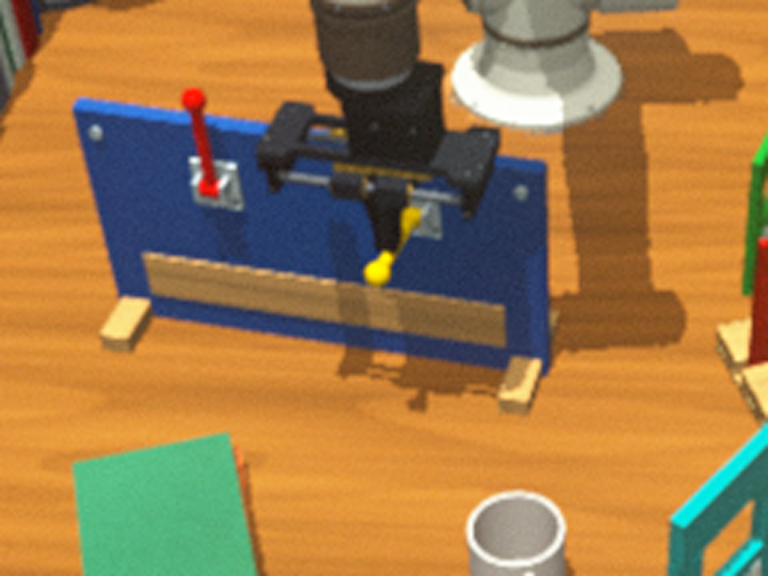

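The yellow arm is nearly down (ball at crop ~(378,272)) and the red one still stands up. Next I'll press it to its stop.

Run:
```python
from h import *
np.set_printoptions(precision=4,suppress=True)
def C(th,r=.075,dz=0): 
    s,k=np.sin(th),np.cos(th); return W(.014+r*s-.006*k-.0095,.19+r*k+.006*s+dz)
h=env.move_straight(C(1.48,dz=-.012),rate=.03,force_limit=15)
s=env.read_state();print(h,s["force"],s["position"],C(1.48),s["clock"])
env.dwell(.2)
p=env.read_state()["position"]
env.move_straight(p+[0,0,.10],rate=.2)
env.move_straight(W(-.05,.37),rate=.3)
env.gripper_to(0.5)
fs={k:env.grab_frame(k) for k in("scene","top")}
f=fs["scene"];cv2.imwrite("pics/d_s.png",cv2.resize(f["image"][100:280,80:320],None,fx=3.2,fy=3.2,interpolation=cv2.INTER_CUBIC))
f=fs["top"];cv2.imwrite("pics/d_t.png",cv2.resize(f["image"][190:300,290:530],None,fx=3.2,fy=3.2,interpolation=cv2.INTER_CUBIC))
import pickle;pickle.dump(fs,open("f1.pkl","wb"))
print(env.read_state()["clock"])
```

```text
True [-1.5377  0.6275  5.9182] [ 0.5631 -0.08    0.2024] [ 0.5631 -0.0801  0.2028] 9.775
12.3417
```

View pics/d_s.png

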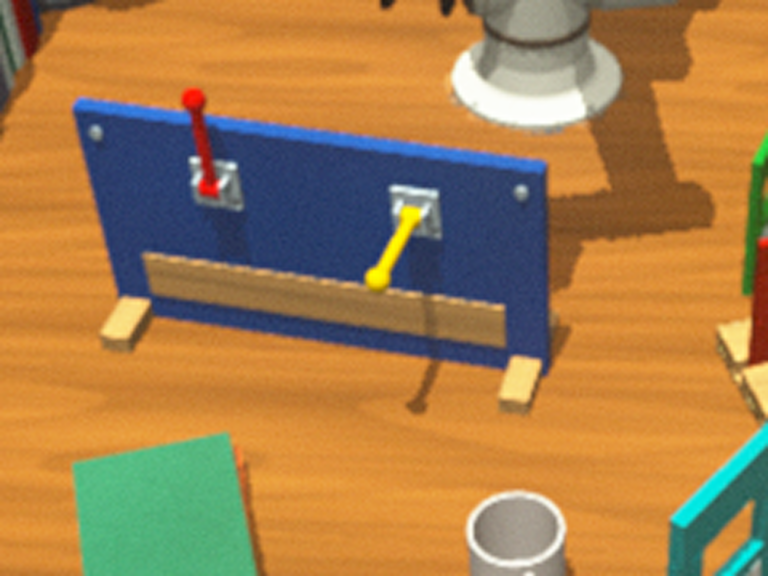

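View pics/d_t.png

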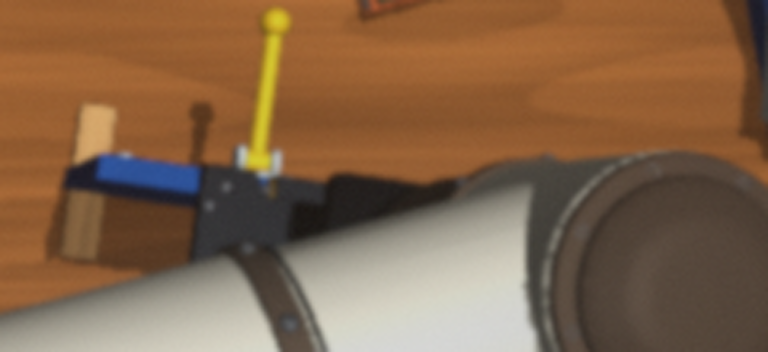

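The yellow arm is fully out: the stop was felt at tip z = 0.2024 m, against a predicted 0.2028 m. The scene crop shows its ball at (377,279), and the red arm is still up at (194,100). Next I'll measure the ball for arm alignment, then grasp the sign.

Run:
```python
from h import *
import pickle
np.set_printoptions(precision=4,suppress=True)
fs=pickle.load(open("f1.pkl","rb"));S,T=fs["scene"],fs["top"]
g=lambda x,y,ox,oy:((x+.5)/3.2-.5+ox,(y+.5)/3.2-.5+oy)
B,e=tri(S,g(377,279,80,100),T,g(276,22,290,190))
loc=lambda P:np.array([(P-c)@n,(P-c)@yv,P[2]])
print(B,e,loc(B),"pred",W(.1136,.199))
b0=atz(T,g(259,158,290,190),.196);print("arm base",b0,loc(b0))
SG=np.array([.5615,.3284]);O=[-90,0,111.6]
env.goto([*SG,.30],O)
f=env.grab_frame("wrist");cv2.imwrite("pics/e_w.png",f["image"])
f=env.grab_frame("scene");cv2.imwrite("pics/e_s.png",f["image"])
print(env.read_state()["clock"],env.read_state()["position"],env.read_state()["tool_rot"])
```

```text
[ 0.599  -0.0852  0.2028] 0.0011034359428759076 [0.1149 0.1    0.2028] pred [ 0.5976 -0.0855  0.199 ]
arm base [ 0.5027 -0.07    0.196 ] [0.0174 0.1001 0.196 ]
13.975 [0.5618 0.3275 0.3008] [-90.0599  -0.014  111.5476]
```

View pics/e_w.png

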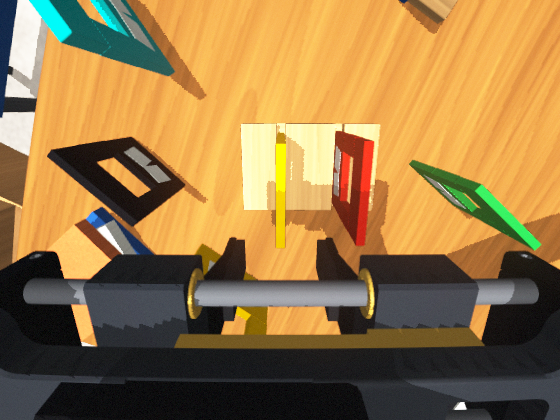

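View pics/e_s.png

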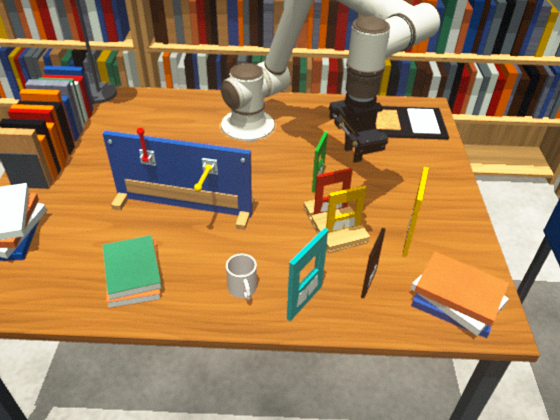

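Run:
```python
from h import *
np.set_printoptions(precision=1,suppress=True)
f=env.grab_frame("wrist");s=env.grab_frame("scene")
x=np.array([np.cos(np.radians(21.6)),np.sin(np.radians(21.6)),0]);y=np.array([-x[1],x[0],0]);P=np.array([.5615,.3284,0])
pts=[P+sx*x*.005+sy*y*.055+[0,0,.178] for sy in(-1,1) for sx in(-1,1)]
print("w",proj(f,pts)); print("s",proj(s,pts)); print("tcp s",proj(s,[.5618,.3275,.30]),"w",proj(f,[.5618,.3275,.30]))
im=f["image"][120:300,200:400];im=cv2.resize(im,None,fx=4,fy=4,interpolation=cv2.INTER_CUBIC)[:600,:800]
cv2.imwrite("pics/e_wc.png",im)
```

```text
w [[285.6 143. ]
 [275.1 143.1]
 [285.4 248.2]
 [276.  248.2]]
s [[329.1 193.6]
 [330.5 195.8]
 [364.8 185.5]
 [366.4 187.7]]
tcp s [[352.5 155.9]] w [[280.6 252.9]]
```

View pics/e_wc.png

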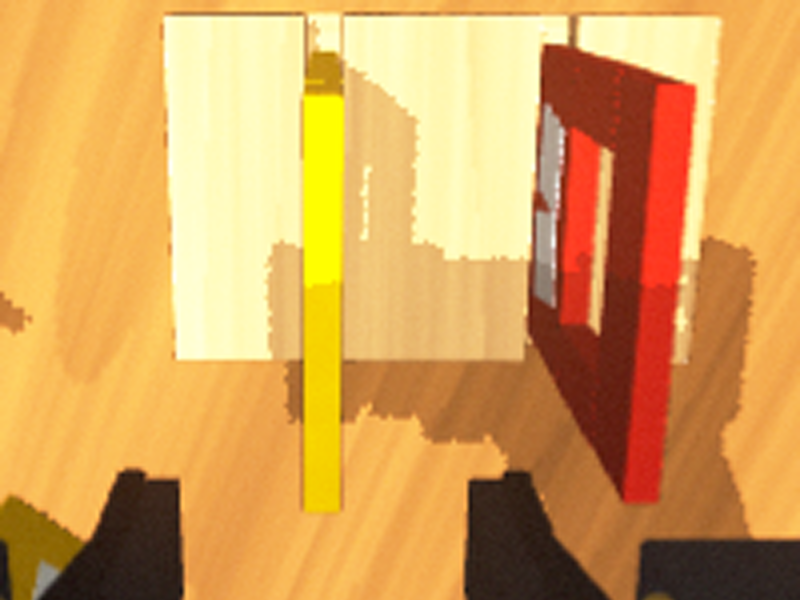

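The wrist view matches my projected sign corners to within 1 px (columns 275.7–285.7, rows 143–248). The sign in the rack, next to the red one, is confirmed as the right one, so I'll grasp it and lift it.

Run:
```python
from h import *
np.set_printoptions(precision=4,suppress=True)
h=env.move_straight([.5615,.3284,.144],rate=.12,force_limit=12)
s=env.read_state();print(h,s["position"],s["force"])
if not h:
    env.gripper_to(0.0,grasp_force=25)
    s=env.read_state();print("open mm",s["opening"]*87,s["force"],s["clock"])
    h=env.move_straight([.5615,.3284,.20],rate=.06)
    env.move_straight([.5615,.3284,.285],rate=.12)
    s=env.read_state();print(h,"open mm",s["opening"]*87,s["force"],s["position"],s["clock"])
    f=env.grab_frame("scene");cv2.imwrite("pics/f_s.png",f["image"])
    f=env.grab_frame("wrist");cv2.imwrite("pics/f_w.png",f["image"])
```

```text
False [0.562  0.3288 0.145 ] [1.1573 0.1326 0.0285]
open mm 9.586760118124717 [-0.3883  0.9323  0.1468] 16.2
False open mm 9.45406659101246 [ 0.1592 -0.2471 -1.7068] [0.561  0.3282 0.2839] 18.1417
```

View pics/f_s.png

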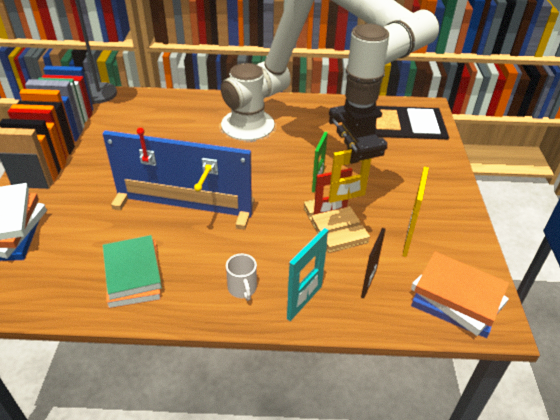

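View pics/f_w.png

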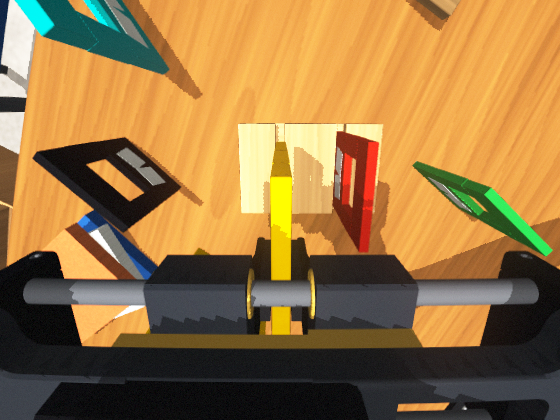

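The sign is held (9.5 mm between the fingers, −1.7 N) and clear of the slot, and the red sign hasn't moved (scene ~(335,190)). Now I'll carry it to the hook.

Run:
```python
from h import *
np.set_printoptions(precision=4,suppress=True)
O=[-90,0,81.1]
env.move_straight(W(.19,.285),rotation=O,rate=.2)
env.move_straight(W(.17,.233),rate=.1)
env.dwell(.3)
s=env.read_state();print(s["position"],W(.17,.233),s["tool_rot"],s["opening"]*87,s["force"],s["clock"])
for k in("scene","top"):
    f=env.grab_frame(k)
    im=f["image"][100:280,80:320] if k=="scene" else f["image"][130:310,290:530]
    cv2.imwrite(f"pics/g_{k}.png",cv2.resize(im,None,fx=3.2,fy=3.2,interpolation=cv2.INTER_CUBIC))
```

```text
[ 0.6536 -0.0942  0.2334] [ 0.6533 -0.0942  0.233 ] [-90.0473  -0.0112  81.0973] 9.792448861403045 [ 0.2938  0.6458 -0.6386] 21.6
```

View pics/g_scene.png

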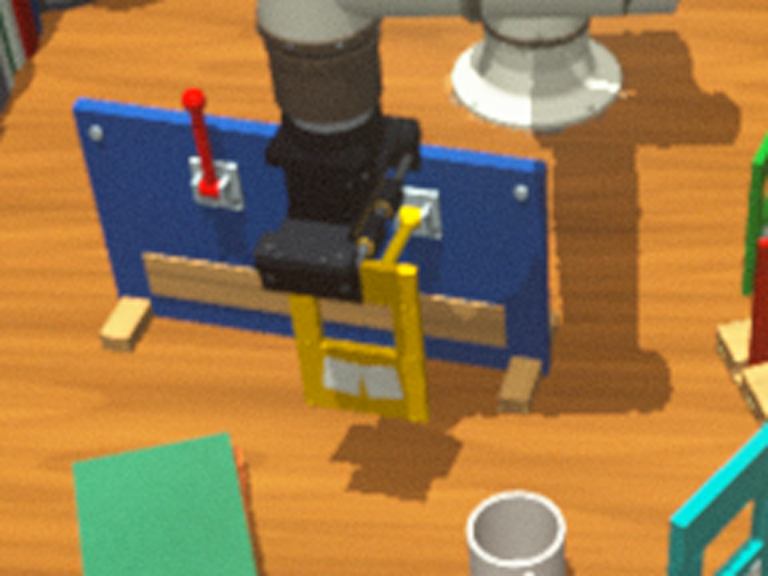

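View pics/g_top.png

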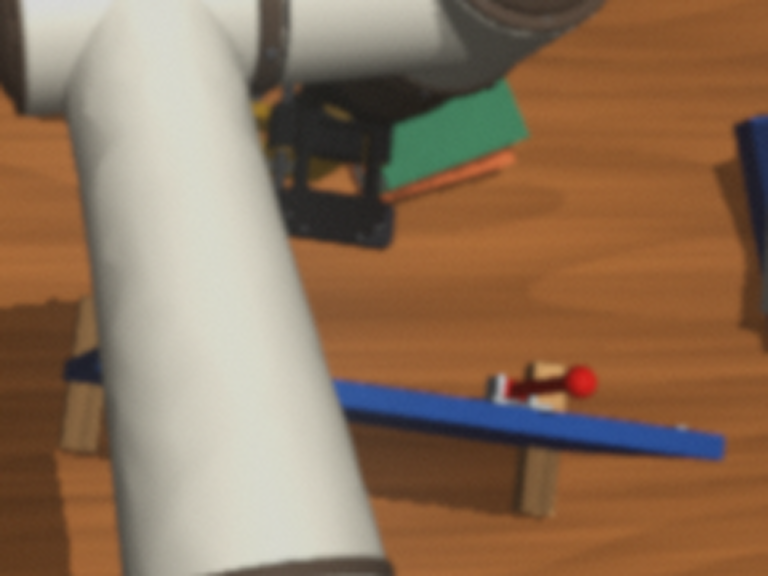

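The sign hangs level in front of the hook (lower corners at crop ~(308,405) and (426,420)), and the arm's ball is behind its grip bar. I'll check those corners against prediction, then move it in over the ball with a low force limit and lower it.

Run:
```python
from h import *
np.set_printoptions(precision=4,suppress=True)
f=env.grab_frame("scene")
print("pred bottom front corners crop",(proj(f,[W(.175,.097,YP-.055),W(.175,.097,YP+.055)])-[80,100]+.5)*3.2-.5)
h=env.move_straight(W(.069,.233),rate=.06,force_limit=6)
s=env.read_state();print(h,s["position"],W(.069,.233),s["force"],s["clock"])
f=env.grab_frame("scene")
cv2.imwrite("pics/h_s.png",cv2.resize(f["image"][100:280,80:320],None,fx=3.2,fy=3.2,interpolation=cv2.INTER_CUBIC))
```

```text
pred bottom front corners crop [[305.784  406.1512]
 [427.5571 425.1517]]
False [ 0.5538 -0.0786  0.2329] [ 0.5536 -0.0786  0.233 ] [ 0.7786 -0.2395 -1.5368] 23.5833
```

View pics/h_s.png

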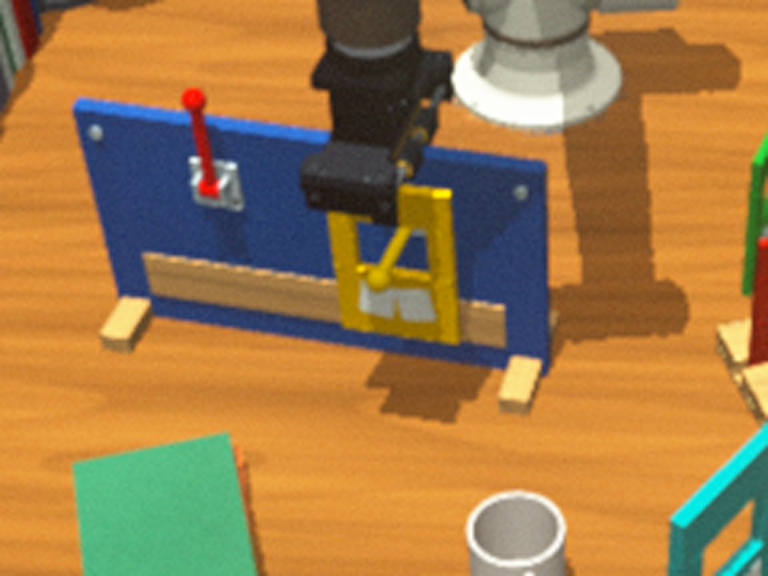

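The arm now passes through the cut-out, with the ball at (379,272) in front of the sign. I'll lower it gently until it rests on the arm.

Run:
```python
from h import *
np.set_printoptions(precision=4,suppress=True)
h=env.move_straight(W(.069,.203),rate=.03,force_limit=3)
s=env.read_state();print(h,s["position"],s["force"],s["wrist_torque"],s["clock"])
f=env.grab_frame("scene")
cv2.imwrite("pics/i_s.png",cv2.resize(f["image"][100:280,80:320],None,fx=3.2,fy=3.2,interpolation=cv2.INTER_CUBIC))
```

```text
True [ 0.5534 -0.0786  0.2068] [-1.026   0.8789  3.461 ] [0.2094 0.2161 0.0322] 24.45
```

View pics/i_s.png

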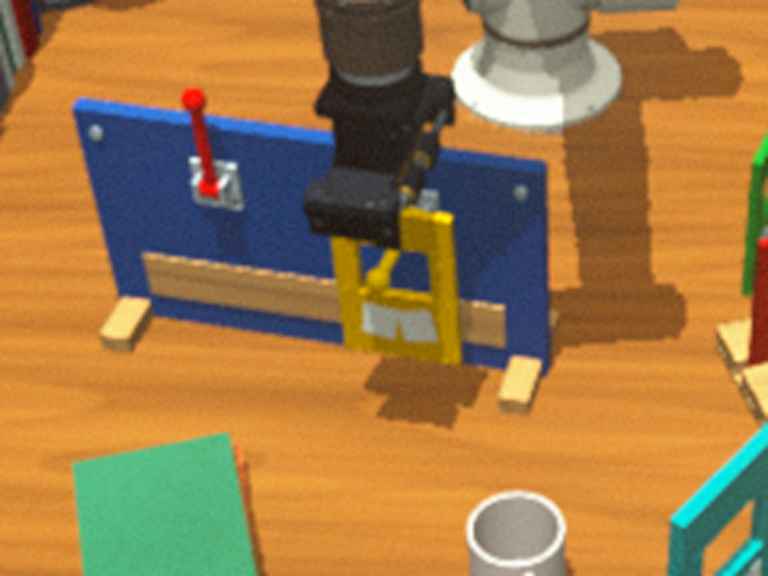

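Contact came at TCP z = 0.2068 m, against an expected 0.207 m. Releasing and withdrawing straight up.

Run:
```python
from h import *
np.set_printoptions(precision=4,suppress=True)
env.gripper_to(0.14); env.dwell(.3); env.gripper_to(0.4); env.dwell(.3)
s=env.read_state();print(s["position"],s["force"],s["opening"]*87)
p=s["position"]
env.move_straight([p[0],p[1],.27],rate=.08)
env.move_straight([p[0],p[1],.38],rate=.2)
env.goto([.35,.15,.40],[-90,0,111.6])
env.dwell(1.0)
import pickle
fs={}
for k in("scene","top"):
    f=fs[k]=env.grab_frame(k)
    im=f["image"][100:280,80:320] if k=="scene" else f["image"][130:310,290:530]
    cv2.imwrite(f"pics/j_{k}.png",cv2.resize(im,None,fx=3.2,fy=3.2,interpolation=cv2.INTER_CUBIC))
env.dwell(.5)
g=env.grab_frame("scene");print("diff",np.abs(g["image"][150:260,150:260].astype(int)-fs["scene"]["image"][150:260,150:260]).mean())
cv2.imwrite("pics/j_full.png",g["image"])
f=fs["scene"]
print("pred hung bottom front corners",(proj(f,[W(.074,.071,YP-.055),W(.074,.071,YP+.055)])-[80,100]+.5)*3.2-.5)
print(env.read_state()["clock"])
```

```text
[ 0.5525 -0.0785  0.2055] [-0.072   0.7888  0.1891] 34.75760774255137
diff 2.623305785123967
pred hung bottom front corners [[344.9954 350.2943]
 [460.0661 367.6811]]
30.6167
```

View pics/j_scene.png

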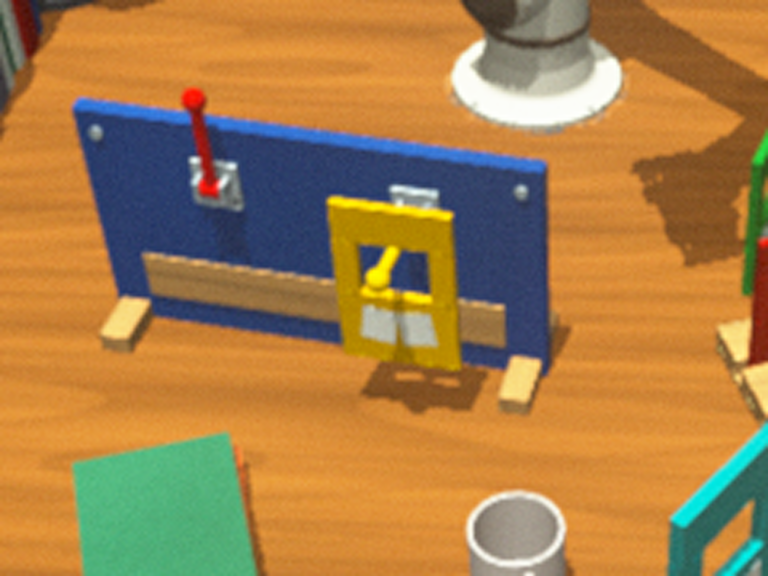

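View pics/j_top.png

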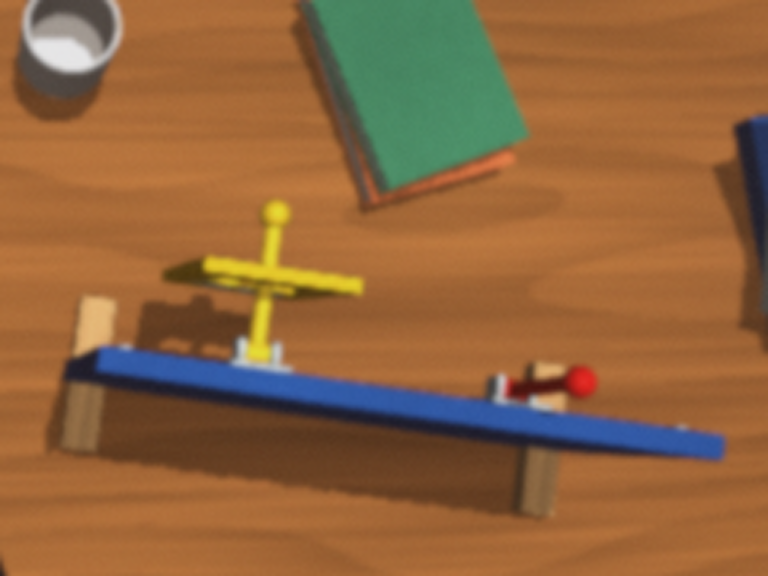

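View pics/j_full.png

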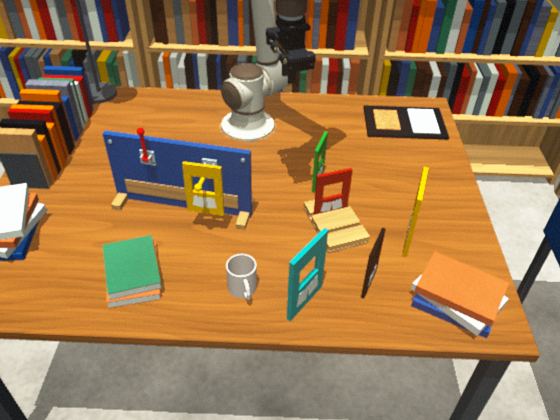

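The sign hangs squarely: lower corners at (342,355) and (458,370), predicted (345,350) and (460,368). The arm runs through its cut-out, and the red hook, red sign, mug and books are where they were. One stillness check first, then I'll hand in.

Run:
```python
from h import *
env.dwell(1.5)
def masks():
    f=env.grab_frame("scene");im=cv2.GaussianBlur(f["image"].astype(np.float32),(0,0),1);return im
a=masks();env.dwell(.35);b=masks();env.dwell(.55);d=masks()
for u,v in((a,b),(b,d),(a,d)):
    D=np.abs(u-v).max(2);print("sign",D[155:220,178:228].mean(),D[155:220,178:228].max(),"static",D[230:300,100:160].mean(),D[230:300,100:160].max())
print(env.read_state()["clock"])
env.close_job()
```

```text
sign 1.0230068 4.284996 static 1.0303998 4.42511
sign 1.0256953 4.7066956 static 1.0314126 3.705223
sign 0.9798084 3.5822177 static 1.0179497 3.5414467
33.1667
the job is handed in; nothing more can be done
```

The yellow sign is hanging still by its cut-out on the yellow hook, and the job was handed in at 33.2 s of the 61 s allowed.

- **Hook:** I pushed the yellow arm over from behind the panel's top edge and pressed it to its stop. The stop came within 0.5 mm of the predicted height, and the ball measured within about 1.5 mm of its fully-out position in plan.
- **Sign:** I took the smaller yellow sign from the rack, not the large one standing alone. I lifted it straight up, brought it in over the ball, lowered it until it touched the arm at the expected height, and released it.
- **Last checks:**
  - The arm runs through the cut-out, and the sign hangs centred and square.
  - Three frames taken over about 1 s showed no movement above camera noise.
  - The red hook is still up, and the red sign, mug and books look unmoved by eye.
  - The arm was parked well clear at hand-in.
- **Disagreements:** Camera heights on the ball read about 4 mm high throughout, so I relied on the given heights and felt contact instead. The yellow arm also appeared to lean slightly out (about 0.1 rad) at the start, which made no difference.

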